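Offer up the divider over its glued dowels

TASK

I am gluing up an oak organiser for the hall cupboard: pick up the loose divider that matches the one already fitted, carry it over the clamped box and hold it in its empty place, upright and lined up with the two bare dowels there, about a centimetre above their tips. The glue is wet, so neither the divider nor the robot may touch the box or its clamps, and leave everything else on the table where it is. Finish still holding the divider there, steady, so that I can check the line and guide it down myself.

Things in the scene. Friction and masses are not known exactly. Their poses are not given: they have to be found in the camera images.
- divider: Loose oak divider, a plain panel 150 long (x) by 18 thick (y) by 110 mm high (z), 0.13 to 0.27 kg, standing free on its long narrow edge. Origin: centre of its underside, z up. Two blind dowel holes (9 mm wide, 22 mm deep) in the underside at x = +45 and -45 mm, so it fits either way round.
- dowels (a point): Empty place in the box: the point midway between the tips of its two bare dowels, 38 mm above the table. The upright dowels are 8 mm thick, stand 20 mm proud of the 18 mm base board, and lie 45 mm either side of this point along its x axis (z up). The divider's x must lie along this x, either way round, its underside hovering above this point.
- box: Oak organiser, fixed, open on top and at the back. Origin: centre of its footprint on the table; x depth, y width. Panels 150 (x) x 18 mm, tops 128 mm up: ends at y = -160 and 160, fitted divider at y = 50; empty place at y = -50. Front lip 34 mm high. Two F-clamps lie along front and back, spanning y -205 to 305, x -118 to 109 mm, up to 33 mm high. Goes along with dowels, fixed in it.
- offcut: Bystander: a smaller oak offcut standing on edge, 95 (x) x 22 (y) x 70 mm high, origin at the centre of its underside. It and the divider may have swapped places.
- glue: Bystander: white glue bottle standing at the -y end of the box, 56 mm across, 150 mm tall, origin at its foot.
- tape: Bystander: tape measure, 64 x 36 x 64 mm, origin under its centre, standing on the base board in the box's +y compartment.
- dowel_tub: Bystander: clear tub of dowels, 72 mm across, 55 mm high, origin at its foot.
- mallet: Bystander: wooden mallet lying down, 300 mm long along its x, head 125 mm wide at its +x end, 62 mm high.
- square: Bystander: try square lying flat, stock 115 mm along its y, blade 195 mm along its x, 16 mm high.
- plane: Bystander: small block plane, 160 mm along its x, 48 mm wide, about 65 mm high.

How it is judged:
By the outcome, as a careful person would: the job done as asked, in the order asked, and still so for the second after the job is handed in, while the arm keeps its last pose, push and grip.
It also fails if it takes over 48 s, if anything falls off the work surface, if the arm or the gripper's body presses on something with over 40 N, if the wrist force passes 120 N, or if a joint passes its speed limit or range.

ROBOT

A 6-joint arm with a two-finger parallel gripper is mounted at the origin on the work surface. World frame = base frame: x ahead of the robot, y to its left, z up, the work surface at z = 0. Lengths are in m, angles in degrees, forces in N, time in s.
With the tool pointing down it reaches from about 0.3 to 0.75 m from the base axis. Payload 8.5 kg.
Tool frame: the origin (TCP) lies midway between the tips of the shut fingers; the grasp point (between the pads) lies 19 mm behind it; z points along the fingers, y is the line along which they close (so a half turn about z gives the same grasp; the last joint's range is limited). The gripper opens to 85 mm and grips with 20 to 120 N. Pads are 22 mm wide; open, the fingers measure 114 mm over their backs; the gripper's body (76 mm by 85 mm) begins 54 mm behind the grasp point. The pads swing forward as they close: fully open they stand 13 mm farther back than shut.
Start: joints at [54.471, 21.807, 74.336, -0, 83.858, -12.336], TCP at [0.217, 0.506, 0.231] pointing down, gripper open.
Joint ranges: [-178.18, 178.18], [-50.72, 133.34], [12.68, 142.11], [-81.47, 261.47], [9.98, 163.14], [-165.26, 165.26]. Speed limits (degrees/s): [136.94, 136.94, 180, 180, 180, 180].

INTERFACE

Orientations are given as a 3x3 rotation matrix whose columns are the frame's x, y, z axes.
In Python, from rig import env gives the robot as it stands. The module is installed in compiled form; this text tells all that it offers.
- The arm moves only by the tool jog_arm, never from a script. Its argument "targets" is a list of rows, each a list of 6 numbers: the shift along the tool's x, y, z in cm, then the turn, a rotation vector about the tool's x, y, z in degrees. A call has 1 to 8 rows; each row is the pose to reach, as a shift and turn from the pose commanded when the call began, along the tool's axes at that moment; what a row does not reach only later rows make up. A row lasts 1/12 s, in which the tool goes at most 41.7 mm and 7.16 degrees, less where a joint would pass 70% of its speed; a pose out of reach is approached as far as the arm can. A call with a gripper value outside its range is refused whole. "hand" is the opening, from 0 (shut) to 1 (fully open), set as the call begins (left out, the last holds). The fingers move at their own pace and stop on an object; "newtons" is the grip in N (left out, the last holds). Time passes only in rows, so rows that repeat a pose let the fingers close. It gives the time, the measured TCP pose, the force, the opening and the grip force at its end, in the units of the state.
- env.observe(): the state, without advancing time (a new reading comes with each control period).
- env.get_image(name): name is "scene" or "top" or "wrist"; returns a dict with "frame" (400x640x3 uint8, red, green, blue), "depth" (400x640 float32, m along the optical axis (not along the pixel's ray), 0 where there is no reading), "fovy" (degrees; the focal length in pixels is half the picture's height over the tangent of half this angle, whatever the lens; pixels are square), "cx", "cy" (the principal point, pixels), "cam_to_world" (4x4, takes a point from camera to world coordinates). Camera axes: x right, y down, z forward; pixel columns grow to the right and rows downward; lengths in m; the calibration is good to about 2 mm. A picture is of the moment at which its call begins.
- env.close_job(): hands the job in; it is judged then, once.
Trained networks look in the newest picture that a camera, given by its name, has taken for a name from the list of things; names that differ only in an ending like _2 or _b are one class to them, and where a whole thing is asked for, a point or a joint stands for the part that bears it (a point fixed in the world has none). Each returns a list of dicts, best first, with "score" (0 to 1); they miss things now and then, are a little off and sometimes report something else, mostly with a low value. They report only what shows in the picture. A call takes as long as a camera call.
- env.regions_of(camera, target): "pixels" (400x640 bool, what is visible of it) and "point" ([row, column] in pixels, amid what is visible of it).
The state is a dict: "time_s": time; "q": joint angles; "qvel": joint speeds; "joint_efforts": joint torques, N m; "position": TCP position; "tool_rot": TCP orientation; "ft_force": force on the tool from outside, world axes, zero at the start; "wrist_torque": the same for the moment, N m; "grip_width": finger opening in m; "gripper_force": force on a finger pad.
Only numpy, scipy, OpenCV 4.12 (cv2) and the standard library are available. Lean on these libraries where they do the work, as an engineer would, in place of code of your own. Each camera call takes 0.05 s, during which the arm holds its last target. There are 200 camera calls.

## Working session

There is one attempt and no reset: what is moved stays moved. The work goes in short steps, Python scripts to look and compute and a tool call to move; the robot and the scene stay as the last step left them, time stands still between calls to the robot, and variables do not carry over. Pictures are saved under pics/ and viewed, at most 10 in all, crops included, and the job is handed in when it is done.

Besides the shell and the picture viewer there is one more tool, called after "Emit:" as name(argument=value, ...), one argument or row to a line, values as JSON. jog_arm: Moves the arm, as the interface text tells. Its arguments: {"type":"object","properties":{"targets":{"type":"array","items":{"type":"array","items":{"type":"number"}}},"hand":{"type":"number"},"newtons":{"type":"number"}},"required":["targets"]}

```bash
mkdir -p pics; cat > h.py <<'E'
from rig import env
import numpy as np, cv2
def pts(im,mask=None):
    d=im["depth"]; f=200/np.tan(np.radians(im["fovy"]/2))
    m=(d>0) if mask is None else (d>0)&mask
    r,c=np.nonzero(m); z=d[r,c]
    P=np.stack([(c-im["cx"])/f*z,(r-im["cy"])/f*z,z,np.ones_like(z)],1)
    return (P@im["cam_to_world"].T)[:,:3]
def save(im,n): cv2.imwrite(n,im["frame"][:,:,::-1])
E
python3 - <<'E'
from h import *
s=env.observe(); print(s["time_s"],s["position"],s["tool_rot"],s["grip_width"])
ims=[]
for n in("scene","top"):
    im=env.get_image(n); ims.append(im["frame"][:,:,::-1])
    save(im,f"pics/{n}0.png")
    for t in("divider","offcut","box","glue","tape","mallet","square","plane","dowel_tub"):
        for g in env.regions_of(n,t)[:2]:
            P=pts(im,g["pixels"]); 
            if len(P)<5: continue
            zt=np.percentile(P[:,2],97); T=P[P[:,2]>zt-.006]
            (c,wh,a)=cv2.minAreaRect((T[:,:2]*1000).astype(np.float32))
            print(n,t,round(g["score"],2),np.round(g["point"]),"ztop",round(zt,3),"rect",np.round(c),np.round(wh),round(a,1),len(T),"lo",P.min(0).round(3),"hi",P.max(0).round(3))
E
```

```text
0.0 [0.21643082 0.50529951 0.23072552] [[-9.19186204e-01  3.93822358e-01 -8.19863583e-04]
 [ 3.93823113e-01  9.19185455e-01 -1.20612107e-03]
 [ 2.78609237e-04 -1.43153108e-03 -9.99998937e-01]] 0.08554855317443673
scene divider 0.61 [208. 272.] ztop 0.112 rect [ 559. -248.] [153.  19.] 16.5 305 lo [ 0.396 -0.278 -0.005] hi [ 0.634 -0.202  0.117]
scene offcut 0.87 [210. 216.] ztop 0.073 rect [ 489. -384.] [97. 22.] 8.3 208 lo [ 0.381 -0.406 -0.005] hi [ 0.537 -0.365  0.077]
scene box 0.66 [169. 401.] ztop 0.128 rect [586. 113.] [152. 423.] 15.3 901 lo [ 0.359 -0.085 -0.007] hi [0.731 0.463 0.15 ]
scene glue 0.97 [215. 342.] ztop 0.135 rect [666. -84.] [13.  9.] 30.6 31 lo [ 0.571 -0.111 -0.004] hi [ 0.696 -0.022  0.15 ]
scene tape 0.6 [145. 425.] ztop 0.085 rect [521. 245.] [48. 18.] 18.3 36 lo [0.492 0.231 0.065] hi [0.547 0.266 0.085]
scene mallet 0.82 [286. 206.] ztop 0.068 rect [ 711. -506.] [ 64. 124.] 82.6 1002 lo [ 0.634 -0.561 -0.006] hi [ 0.776 -0.25   0.071]
scene square 0.59 [231. 183.] ztop 0.02 rect [ 523. -540.] [115. 241.] 81.3 236 lo [ 0.385 -0.581 -0.006] hi [ 0.65  -0
[... 826 characters left out ...]
[ 9. 12.] 7.8 18 lo [ 0.634 -0.109 -0.001] hi [ 0.685 -0.054  0.151]
top tape 0.74 [221. 204.] ztop 0.084 rect [517. 245.] [58. 31.] 25.1 108 lo [0.481 0.218 0.015] hi [0.559 0.266 0.09 ]
top mallet 0.93 [177. 453.] ztop 0.07 rect [ 706. -504.] [ 63. 123.] 82.7 493 lo [ 0.643 -0.55  -0.007] hi [ 0.768 -0.251  0.076]
top square 0.72 [256. 454.] ztop 0.022 rect [ 421. -524.] [115.  33.] 82.0 206 lo [ 0.398 -0.581 -0.005] hi [ 0.613 -0.466  0.026]
top plane 0.65 [137. 278.] ztop 0.063 rect [801.  96.] [31. 43.] 3.7 95 lo [ 0.772 -0.023 -0.004] hi [0.854 0.147 0.07 ]
top dowel_tub 0.94 [154. 340.] ztop 0.057 rect [ 765. -149.] [58. 70.] 58.7 62 lo [ 0.733 -0.18  -0.002] hi [ 0.804 -0.112  0.062]
```

View pics/top0.png

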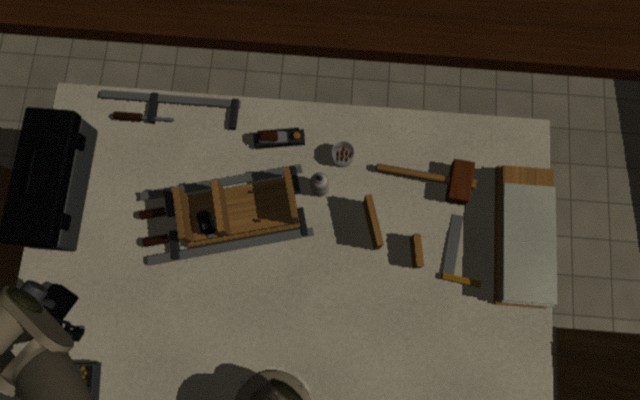

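View pics/scene0.png

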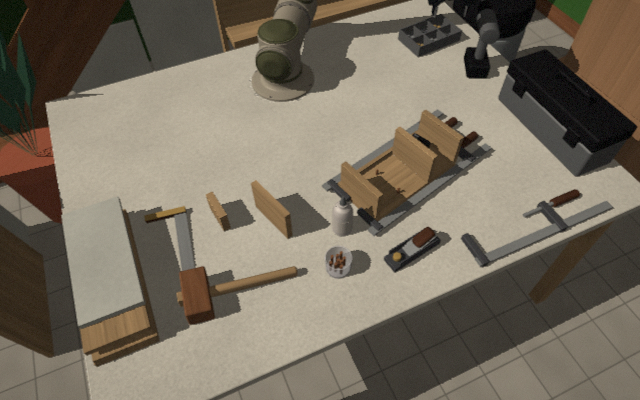

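The top view shows the box with bare dowels near (255,192) and (258,220). The divider is the long panel at (373,222), the shorter offcut is at (418,250) and the glue is at (319,184). The scene view agrees: divider at (271,208), offcut at (217,210).

```bash
cat >> h.py <<'E'
from scipy.optimize import least_squares
def fitbox(im,mask,x0=(.56,.14,15)):
    P=pts(im,mask); P=P[(P[:,2]>.121)&(P[:,2]<.138)]
    def loc(p):
        a=np.radians(p[2]); d=P[:,:2]-p[:2]
        return d@[np.cos(a),np.sin(a)], d@[-np.sin(a),np.cos(a)]
    def res(p):
        x,y=loc(p); o=np.stack([np.hypot(np.maximum(abs(x)-.075,0),np.maximum(abs(y-c)-.009,0)) for c in(-.16,.05,.16)])
        return np.minimum(o.min(0),.05)
    def full(p):   # soft distance to centreline
        x,y=loc(p); return np.concatenate([res(p)*3, .2*np.abs(y[:,None]-np.array([-.16,.05,.16])).min(1)])
    s=least_squares(full,x0,loss="soft_l1",f_scale=.003,x_scale=[.01,.01,1])
    x,y=loc(s.x); k=[(abs(y-c)<.015) for c in(-.16,.05,.16)]
    print("box",s.x.round(4),"n",[q.sum() for q in k],"y",[np.median(y[q]).round(4) for q in k],"x",[np.percentile(x[q],[2,98]).round(3) for q in k])
    a=np.radians(s.x[2]); print("dowels",(s.x[:2]-.05*np.array([-np.sin(a),np.cos(a)])).round(4))
    return s.x
def fitdiv(im,mask,zt=.11):
    P=pts(im,mask);T=P[abs(P[:,2]-zt)<.006]
    print("div",cv2.minAreaRect((T[:,:2]*1000).astype(np.float32)),np.median(T,0),len(T))
E
python3 - <<'E'
from h import *
for n in("scene","top"):
    im=env.get_image(n); P=pts(im)
    W=np.full((400,640),False)
    g=env.regions_of(n,"box")[0]["pixels"]; fitbox(im,cv2.dilate(g.astype(np.uint8),np.ones((5,5)))>0)
    d=im["depth"]; Q=np.zeros((400,640,3)); Q[d>0]=P
    near=(abs(Q[:,:,0]-.559)<.12)&(abs(Q[:,:,1]+.248)<.06); fitdiv(im,near)
E
```

```text
box [ 0.5749  0.1508 15.0157] n [np.int64(352), np.int64(307), np.int64(287)] y [np.float64(-0.1608), np.float64(0.0487), np.float64(0.1587)] x [array([-0.072,  0.074]), array([-0.072,  0.072]), array([-0.073,  0.071])]
dowels [0.5879 0.1025]
div ((559.909912109375, -247.48126220703125), (152.66282653808594, 20.86448097229004), 16.8752498626709) [ 0.56137722 -0.24770771  0.10967617] 343
box [ 0.5725  0.1518 15.0542] n [np.int64(331), np.int64(349), np.int64(371)] y [np.float64(-0.1596), np.float64(0.0495), np.float64(0.1595)] x [array([-0.074,  0.072]), array([-0.073,  0.071]), array([-0.072,  0.072])]
dowels [0.5855 0.1035]
div ((556.9784545898438, -247.10232543945312), (149.8868408203125, 19.550701141357422), 17.016725540161133) [ 0.55447589 -0.24786186  0.11048384] 334
```

```bash
cat > go.py <<'E'
import sys; from h import *
from scipy.spatial.transform import Rotation as R
# target x y z yaw(deg of tool y) ; tool down
x,y,z,a=map(float,sys.argv[1:5]); a=np.radians(a)
s=env.observe(); T=np.array(s["tool_rot"])
Y=np.array([np.cos(a),np.sin(a),0]);Z=np.array([0,0,-1]);G=np.stack([np.cross(Y,Z),Y,Z],1)
print(s["time_s"],s["position"],"q",np.round(s["q"],1),"w",s["grip_width"],"F",np.round(s["ft_force"],2))
print("shift cm",((np.array([x,y,z])-s["position"])@T*100).round(2),"rot",R.from_matrix(T.T@G).as_rotvec(degrees=True).round(2))
E
python3 go.py 0.587 0.103 0.30 105
```

```text
1.2 [0.21661018 0.505531   0.23131302] q [ 54.5  21.8  74.3  -0.   83.9 -12.3] w 0.08586936288706357 F [-0.26  0.19 -0.13]
shift cm [-49.9  -22.41  -6.87] rot [ -0.    -0.   -38.19]
```

Emit:
jog_arm(
  targets=[
    [-49.9, -22.4, -6.9, 0, 0, -38.2],
    [-49.9, -22.4, -6.9, 0, 0, -38.2],
    [-49.9, -22.4, -6.9, 0, 0, -38.2],
    [-49.9, -22.4, -6.9, 0, 0, -38.2],
    [-49.9, -22.4, -6.9, 0, 0, -38.2],
    [-49.9, -22.4, -6.9, 0, 0, -38.2],
    [-49.9, -22.4, -6.9, 0, 0, -38.2],
    [-49.9, -22.4, -6.9, 0, 0, -38.2],
  ],
  hand=1,
)

```text
time_s: 1.87
position: [0.4251, 0.2792, 0.2704]
tool_rot: [[-0.966, -0.26, 0.0], [-0.26, 0.966, 0.0], [-0.0, 0.0, -1.0]]
ft_force: [-0.4, 1.2, 0.1]
grip_width: 0.0857
gripper_force: 0.0
```

```bash
python3 go.py 0.587 0.103 0.30 105
```

```text
1.8667 [0.42512073 0.2792235  0.27036047] q [ 19.9  16.1  76.4   0.   87.5 -85.1] w 0.08566932850854377 F [-0.43  1.18  0.06]
shift cm [-11.05 -21.22  -2.96] rot [0.01 0.02 0.07]
```

Emit:
jog_arm(
  targets=[
    [-11, -21.2, -3, 0, 0, 0],
    [-11, -21.2, -3, 0, 0, 0],
    [-11, -21.2, -3, 0, 0, 0],
    [-11, -21.2, -3, 0, 0, 0],
    [-11, -21.2, -3, 0, 0, 0],
    [-11, -21.2, -3, 0, 0, 0],
    [-11, -21.2, -3, 0, 0, 0],
    [-11, -21.2, -3, 0, 0, 0],
  ],
)

```text
time_s: 2.53
position: [0.5861, 0.1032, 0.2993]
tool_rot: [[-0.967, -0.257, -0.001], [-0.257, 0.967, 0.0], [0.001, 0.0, -1.0]]
ft_force: [0.1, -0.4, -0.3]
grip_width: 0.0852
gripper_force: 0.0
```

```bash
python3 - <<'E'
from h import *
im=env.get_image("wrist"); save(im,"pics/w1.png"); np.save("w1d.npy",im["depth"])
np.savez("w1.npz",**im)
for t in("dowels","box"):
  for g in env.regions_of("wrist",t)[:3]:
    P=pts(im,g["pixels"]); print(t,g["score"],g["point"],np.median(P,0),len(P))
P=pts(im); fitbox(im,None,(.5735,.151,15))
# dowel tips: height 30-41mm within the empty compartment
a=np.radians(15); d=P[:,:2]-[.5735,.1513]; lx=d@[np.cos(a),np.sin(a)]; ly=d@[-np.sin(a),np.cos(a)]
m=(abs(lx)<.068)&(ly>-.12)&(ly<0)&(P[:,2]>.033)&(P[:,2]<.046)
for s in(-1,1):
    k=m&(lx*s>.02); print("tip",k.sum(),P[k].mean(0) if k.sum() else 0, lx[k].mean() if k.sum() else 0,ly[k].mean() if k.sum() else 0)
E
python3 go.py 0.587 0.103 0.30 105
```

```text
dowels 0.56 [152.5, 373.2] [0.54978589 0.17146501 0.02212843] 49195
box 0.65 [151.7, 377.0] [0.54975206 0.17159234 0.0221122 ] 49531
box [ 0.5726  0.1505 15.1796] n [np.int64(2358), np.int64(2361), np.int64(2602)] y [np.float64(-0.1585), np.float64(0.0491), np.float64(0.1579)] x [array([-0.073,  0.07 ]), array([-0.073,  0.071]), array([-0.073,  0.071])]
dowels [0.5857 0.1022]
tip 28 [0.54168249 0.09048308 0.0367776 ] -0.04647392958038125 -0.05050965749308049
tip 25 [0.62804392 0.11372065 0.03665814] 0.04295912644916396 -0.05041586650668432
2.6833 [0.58470508 0.1053817  0.3000126 ] q [  -1.2   24.4   58.9    0.    96.7 -106.3] w 0.08579371795687067 F [-0.19 -0.69  0.31]
shift cm [-0.16 -0.29  0.  ] rot [ 0.01 -0.01  0.07]
```

View pics/w1.png

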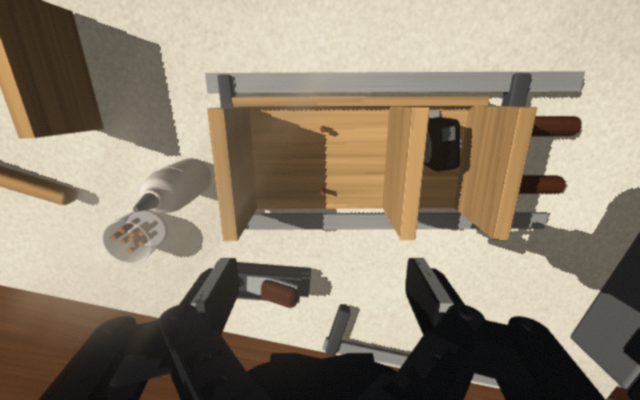

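The wrist view shows the dowels at (330,130) and (328,191) in the empty bay, with the fitted divider at (405,170). The fits agree to about 2 mm: empty place (0.586, 0.1025), yaw 15.1°. Next I go to the loose divider.

```bash
python3 go.py 0.558 -0.247 0.25 106.9
```

```text
2.6833 [0.58470508 0.1053817  0.3000126 ] q [  -1.2   24.4   58.9    0.    96.7 -106.3] w 0.08579371795687067 F [-0.19 -0.69  0.31]
shift cm [ 11.74 -33.33   5.  ] rot [ 0.01 -0.01 -1.83]
```

Emit:
jog_arm(
  targets=[
    [11.9, -33.1, 5, 0, 0, -1.9],
    [11.9, -33.1, 5, 0, 0, -1.9],
    [11.9, -33.1, 5, 0, 0, -1.9],
    [11.9, -33.1, 5, 0, 0, -1.9],
    [11.9, -33.1, 5, 0, 0, -1.9],
    [11.9, -33.1, 5, 0, 0, -1.9],
    [11.9, -33.1, 5, 0, 0, -1.9],
    [11.9, -33.1, 5, 0, 0, -1.9],
  ],
)

```text
time_s: 3.35
position: [0.5574, -0.2248, 0.2533]
tool_rot: [[-0.956, -0.293, 0.001], [-0.293, 0.956, -0.0], [-0.0, -0.0, -1.0]]
ft_force: [-0.2, 0.2, 0.9]
grip_width: 0.0854
gripper_force: 0.0
```

Emit:
jog_arm(
  targets=[
    [0.3, -2, 0.3, 0, 0, 0],
    [0.3, -2, 0.3, 0, 0, 0],
    [0.3, -2, 0.3, 0, 0, 0],
  ],
)

```text
time_s: 3.6
position: [0.5607, -0.2438, 0.2498]
tool_rot: [[-0.957, -0.291, -0.0], [-0.291, 0.957, 0.001], [0.0, 0.001, -1.0]]
ft_force: [0.4, 1.0, -0.2]
grip_width: 0.0857
gripper_force: 0.0
```

```bash
cat > look.py <<'E'
import sys; from h import *
im=env.get_image("wrist"); save(im,"pics/"+sys.argv[1])
for g in env.regions_of("wrist","divider")[:2]: print(g["score"],g["point"])
f=[]
P=pts(im); m=(abs(P[:,2]-.111)<.007)&(abs(P[:,0]-.558)<.1)&(abs(P[:,1]+.247)<.07); T=P[m]
print("div",cv2.minAreaRect((T[:,:2]*1000).astype(np.float32)),len(T),np.median(T[:,2]))
E
python3 look.py w2.png; python3 go.py 0.558 -0.247 0.20 106.9
```

```text
0.96 [174.7, 319.4]
div ((557.5407104492188, -249.07757568359375), (149.28343200683594, 17.823213577270508), 17.27606964111328) 2649 0.1095060163086613
3.7 [ 0.56106906 -0.24249896  0.25055396] q [ -34.5   27.5   61.8    0.    90.7 -141.5] w 0.08547266717716637 F [ 0.16  0.47 -1.11]
shift cm [ 0.43 -0.34  5.06] rot [-0.    0.03  0.12]
```

View pics/w2.png

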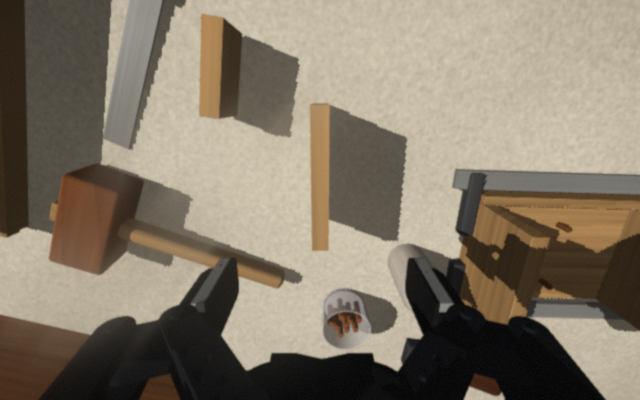

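The wrist view shows the divider from (320,104) to (320,250), centred between the fingers. The depth fit gives centre (0.5575, -0.2485), yaw 17.1° and a 150x18 mm top at 110 mm, which all match. I'm descending.

Emit:
jog_arm(
  targets=[
    [0.5, -0.45, 4, 0, 0, -0.1],
    [0.5, -0.45, 8, 0, 0, -0.1],
    [0.5, -0.45, 12, 0, 0, -0.1],
    [0.5, -0.45, 15, 0, 0, -0.1],
    [0.5, -0.45, 17, 0, 0, -0.1],
    [0.5, -0.45, 18.7, 0, 0, -0.1],
    [0.5, -0.45, 18.7, 0, 0, -0.1],
    [0.5, -0.45, 18.7, 0, 0, -0.1],
  ],
)

```text
time_s: 4.37
position: [0.5577, -0.2487, 0.0635]
tool_rot: [[-0.956, -0.294, -0.0], [-0.294, 0.956, 0.0], [0.0, 0.0, -1.0]]
ft_force: [0.5, -0.1, 0.2]
grip_width: 0.0852
gripper_force: 0.0
```

Emit:
jog_arm(
  targets=[
    [0, 0, 0, 0, 0, 0],
    [0, 0, 0, 0, 0, 0],
    [0, 0, 0, 0, 0, 0],
    [0, 0, 0, 0, 0, 0],
    [0, 0, 0, 0, 0, 0],
    [0, 0, 0, 0, 0, 0],
    [0, 0, 0, 0, 0, 0],
    [0, 0, 0, 0, 0, 0],
  ],
  hand=0,
  newtons=60,
)

```text
time_s: 5.03
position: [0.5574, -0.2501, 0.0631]
tool_rot: [[-0.956, -0.292, -0.0], [-0.292, 0.956, 0.0], [0.0, 0.0, -1.0]]
ft_force: [-1.0, 0.6, 1.8]
grip_width: 0.0174
gripper_force: 62.5
```

Emit:
jog_arm(
  targets=[
    [0, 0, -1, 0, 0, 0],
    [0, 0, -3, 0, 0, 0],
    [0, 0, -6, 0, 0, 0],
    [0, 0, -9, 0, 0, 0],
    [0, 0, -13, 0, 0, 0],
    [0, 0, -17, 0, 0, 0],
    [0, 0, -19, 0, 0, 0],
    [0, 0, -19, 0, 0, 0],
  ],
)

```text
time_s: 5.7
position: [0.5584, -0.2508, 0.2592]
tool_rot: [[-0.956, -0.293, 0.008], [-0.293, 0.956, -0.006], [-0.006, -0.008, -1.0]]
ft_force: [-0.3, 0.1, -1.8]
grip_width: 0.0174
gripper_force: 62.3
```

```bash
python3 - <<'E'
from h import *
for n in("top","scene"):
    im=env.get_image(n); g=env.regions_of(n,"divider")
    if g:
        P=pts(im,g[0]["pixels"]); print(n,g[0]["score"],np.percentile(P,[1,99],axis=0).round(3))
im=env.get_image("wrist"); save(im,"pics/w3.png")
E
python3 go.py 0.586 0.1025 0.253 105.1
```

```text
top 0.71 [[ 0.461 -0.271 -0.   ]
 [ 0.588 -0.219  0.557]]
scene 0.76 [[ 0.506 -0.276  0.193]
 [ 0.634 -0.221  0.303]]
5.95 [ 0.55688829 -0.24979843  0.25122775] q [ -35.3   27.5   61.7   -0.    91.  -142.3] w 0.01706746771476924 F [-0.67  0.73 -2.57]
shift cm [-13.09  32.84  -0.11] rot [ 0.16 -0.13  1.9 ]
```

View pics/w3.png

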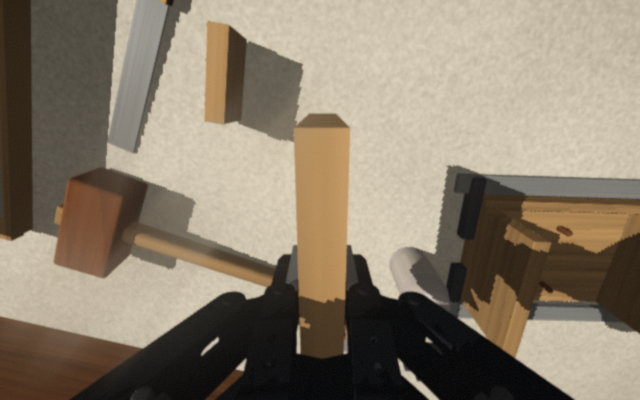

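The picture shows the divider held between the pads from (322,115) down to (322,355), upright and clear of the table. I'll carry it at this height.

Emit:
jog_arm(
  targets=[
    [-0.4, 1, 0, 0, 0, 0.1],
    [-1.2, 3, 0, 0, 0, 0.2],
    [-2.2, 5.5, 0, 0, 0, 0.4],
    [-3.2, 8, 0, 0, 0, 0.6],
    [-4.2, 10.5, 0, 0, 0, 0.8],
    [-5.2, 13, 0, 0, 0, 1.0],
    [-6.2, 15.5, 0, 0, 0, 1.2],
    [-7.2, 18, 0, 0, 0, 1.4],
  ],
)

```text
time_s: 6.62
position: [0.5731, -0.0548, 0.2522]
tool_rot: [[-0.963, -0.269, -0.002], [-0.269, 0.963, 0.001], [0.001, 0.001, -1.0]]
ft_force: [0.5, -0.1, -1.5]
grip_width: 0.0172
gripper_force: 62.3
```

Emit:
jog_arm(
  targets=[
    [-1.0, 2.5, 0, 0, 0, 0.1],
    [-2.0, 5, 0, 0, 0, 0.2],
    [-3, 7.5, 0, 0, 0, 0.3],
    [-4, 10, 0, 0, 0, 0.4],
    [-5, 12.5, 0, 0, 0, 0.5],
    [-5.6, 14, 0, 0, 0, 0.5],
    [-5.8, 14.6, 0, 0, 0, 0.5],
    [-5.8, 14.6, 0, 0, 0, 0.5],
  ],
)

```text
time_s: 7.28
position: [0.5897, 0.1009, 0.2523]
tool_rot: [[-0.965, -0.263, -0.001], [-0.263, 0.965, 0.0], [0.001, 0.001, -1.0]]
ft_force: [0.6, -0.5, -1.9]
grip_width: 0.0174
gripper_force: 62.2
```

```bash
cat > rel.py <<'E'
from h import *
import sys
s=env.observe(); p=np.array(s["position"]); ztop=p[2]-.063+.11
print("t",s["time_s"],"tcp",p.round(4),"expected top z",round(ztop,4))
for n in("top","scene","wrist"):
    im=env.get_image(n); b=fitbox(im,None if n=="wrist" else (cv2.dilate(env.regions_of(n,"box")[0]["pixels"].astype(np.uint8),np.ones((7,7)))>0),(.5735,.151,15))
    g=env.regions_of(n,"divider")
    P=pts(im); a=np.radians(b[2]); d=P[:,:2]-b[:2]; L=np.stack([d@[np.cos(a),np.sin(a)],d@[-np.sin(a),np.cos(a)],P[:,2]],1)
    m=(abs(L[:,0])<.1)&(abs(L[:,1]+.05)<.03)&(L[:,2]>.045 if len(sys.argv)>1 else L[:,2]>ztop-.12)&(L[:,2]<ztop+.012)
    V=L[m]
    print(n,"box frame pct 1/50/99",np.percentile(V,[1,50,99],axis=0).round(4).tolist(),len(V))
    t=V[abs(V[:,2]-ztop)<.006]
    if len(t)>10: print("  top face",cv2.minAreaRect((t[:,:2]*1000).astype(np.float32)),len(t),np.median(t[:,2]).round(4))
    save(im,f"pics/{n}_{int(s['time_s']*100)}.png")
E
python3 rel.py; python3 go.py 0.586 0.1025 0.253 105.1; ls pics
```

```text
t 7.2833 tcp [0.5897 0.1009 0.2523] expected top z 0.2993
box [ 0.5723  0.1518 15.0893] n [np.int64(330), np.int64(68), np.int64(363)] y [np.float64(-0.1596), np.float64(0.0519), np.float64(0.1596)] x [array([-0.073,  0.072]), array([0.036, 0.074]), array([-0.072,  0.072])]
dowels [0.5853 0.1035]
top box frame pct 1/50/99 [[-0.0712, -0.0633, 0.189], [-0.0642, -0.0625, 0.2271], [-0.0031, -0.0207, 0.3088]] 82
box [ 0.5747  0.1509 15.0486] n [np.int64(350), np.int64(137), np.int64(292)] y [np.float64(-0.1609), np.float64(0.0494), np.float64(0.1585)] x [array([-0.072,  0.074]), array([0.012, 0.074]), array([-0.072,  0.073])]
dowels [0.5876 0.1027]
scene box frame pct 1/50/99 [[-0.0708, -0.0771, 0.1902], [0.0206, -0.0641, 0.252], [0.0784, -0.0339, 0.3076]] 1610
  top face ((1.939605712890625, -52.5076904296875), (151.22080993652344, 57.93228530883789), 10.479982376098633) 326 0.2992
box [ 0.5726  0.1504 15.0247] n [np.int64(3204), np.int64(3201), np.int64(3584)] y [np.float64(-0.1584), np.float64(0.049), np.float64(0.1576)] x [array([-0.073,  0.071]), array([-0.073,  0.071]), array([-0.073,  0.07 ])]
dowels [0.5856 0.1022]
wrist box frame pct 1/50/99 [[-0.0713, -0.0775, 0.2529], [-0.0109, -0.055, 0.2994], [0.0199, -0.0214, 0.3105]] 17889
  top face ((-22.996173858642578, -57.24347686767578), (94.86167907714844, 57.45657730102539), 24.188703536987305) 13472 0.2993
7.6833 [0.59022112 0.0985836  0.25304809] q [  -1.8   26.    63.8   -0.    90.1 -106.9] w 0.017407917810581538 F [-0.13  0.02 -1.82]
shift cm [0.31 0.49 0.  ] rot [-0.    0.   -0.06]
scene0.png
scene_728.png
top0.png
top_728.png
w1.png
w2.png
w3.png
wrist_728.png
```

Emit:
jog_arm(
  targets=[
    [0.2, 0.3, 0, 0, 0, 0],
    [0.3, 0.45, 0, 0, 0, 0],
    [0.3, 0.45, 1, 0, 0, 0],
    [0.3, 0.45, 3, 0, 0, 0],
    [0.3, 0.45, 5, 0, 0, 0],
    [0.3, 0.45, 6.2, 0, 0, 0],
    [0.3, 0.45, 6.2, 0, 0, 0],
    [0.3, 0.45, 6.2, 0, 0, 0],
  ],
)

```text
time_s: 8.35
position: [0.5859, 0.1029, 0.1905]
tool_rot: [[-0.965, -0.261, -0.001], [-0.261, 0.965, -0.0], [0.001, 0.0, -1.0]]
ft_force: [-0.1, -0.2, -0.4]
grip_width: 0.0173
gripper_force: 62.2
```

```bash
cat > rel2.py <<'E'
from h import *
s=env.observe(); z0=np.array(s["position"])[2]-.063
print("t",s["time_s"],"tcp",s["position"].round(4),"expected underside z",z0.round(4))
for n,b in(("scene",(.5748,.1508,15.04)),("top",(.5724,.1518,15.07))):   # box pose as this camera sees it
    im=env.get_image(n); P=pts(im); a=np.radians(b[2]); d=P[:,:2]-b[:2]
    L=np.stack([d@[np.cos(a),np.sin(a)],d@[-np.sin(a),np.cos(a)],P[:,2]],1)
    V=L[(abs(L[:,0])<.1)&(abs(L[:,1]+.06)<.02)&(L[:,2]>z0-.01)&(L[:,2]<z0+.06)]
    F=V[(abs(V[:,0])<.068)&(V[:,2]>z0+.008)]
    F=F[F[:,1]<np.percentile(F[:,1],60)+.003] if len(F) else F
    if len(F)<20: print(n,"few",len(F)); continue
    A=np.c_[np.ones(len(F)),F[:,0],F[:,2]-z0-.05]; c=np.linalg.lstsq(A,F[:,1],rcond=None)[0]
    E=F=V[V[:,2]>z0+.005]
    print(n,"side y",np.median(V[:,1]).round(4),"plane y0",c[0].round(4),"yaw",np.degrees(c[1]).round(2),"tilt",np.degrees(c[2]).round(2),"x",np.percentile(E[:,0],[0.5,99.5]).round(4),"zmin",np.percentile(V[:,2],1).round(4),len(V))
    save(im,f"pics/{n}_{int(s['time_s']*100)}.png")
E
python3 rel2.py; python3 go.py 0.586 0.1025 0.111 105.1;ls pics
```

```text
t 8.35 tcp [0.5859 0.1029 0.1905] expected underside z 0.1275
scene side y -0.0586 plane y0 -0.0589 yaw 0.12 tilt -0.54 x [-0.0739  0.0764] zmin 0.1269 697
top side y -0.0597 plane y0 -0.0604 yaw -0.6 tilt -0.03 x [-0.0748 -0.0214] zmin 0.13 53
8.45 [0.5865026  0.10290402 0.19189935] q [  -1.4   28.    70.7   -0.    81.2 -106.5] w 0.01710321817219156 F [ 0.53  0.02 -2.04]
shift cm [ 0.07 -0.02  8.09] rot [-0.03  0.09  0.01]
scene0.png
scene_728.png
scene_835.png
top0.png
top_728.png
top_835.png
w1.png
w2.png
w3.png
wrist_728.png
```

Emit:
jog_arm(
  targets=[
    [0.1, 0, 1, 0, 0, 0],
    [0.1, 0, 3, 0, 0, 0],
    [0.1, 0, 5, 0, 0, 0],
    [0.1, 0, 6.5, 0, 0, 0],
    [0.1, 0, 7.5, 0, 0, 0],
    [0.1, 0, 7.9, 0, 0, 0],
    [0.1, 0, 7.9, 0, 0, 0],
    [0.1, 0, 7.9, 0, 0, 0],
  ],
)

```text
time_s: 9.12
position: [0.5857, 0.1026, 0.113]
tool_rot: [[-0.965, -0.261, 0.002], [-0.261, 0.965, -0.0], [-0.002, -0.001, -1.0]]
ft_force: [-0.7, -0.5, -1.4]
grip_width: 0.0178
gripper_force: 62.2
```

```bash
python3 rel2.py; for i in 1 2 3; do python3 - <<'E'
from h import *
im=env.get_image("wrist"); s=env.observe(); print(s["position"].round(4),s["ft_force"].round(2))
save(im,"pics/w4.png")
E
done; python3 go.py 0.586 0.1025 0.111 105.1
python3 -c "
import cv2,glob
i=cv2.imread(sorted(glob.glob('pics/scene_9*.png'))[-1]); cv2.imwrite('pics/sc.png',cv2.resize(i[90:250,310:510],(750,600),interpolation=2))"
```

```text
t 9.1167 tcp [0.5857 0.1026 0.113 ] expected underside z 0.05
scene side y -0.0591 plane y0 -0.0593 yaw -0.04 tilt -0.01 x [-0.0751  0.0764] zmin 0.0494 599
top few 18
[0.5856 0.1026 0.1131] [ 0.97 -0.7  -2.65]
[0.5855 0.1026 0.1129] [-0.65 -0.38 -1.42]
[0.5854 0.1026 0.1127] [ 0.17 -0.06 -2.15]
9.3667 [0.58542187 0.10261648 0.11269646] q [  -1.5   32.2   77.3    0.    70.4 -106.6] w 0.017468373904962763 F [ 0.17 -0.06 -2.15]
shift cm [-0.05 -0.03  0.17] rot [-0.02  0.07  0.01]
```

View pics/sc.png

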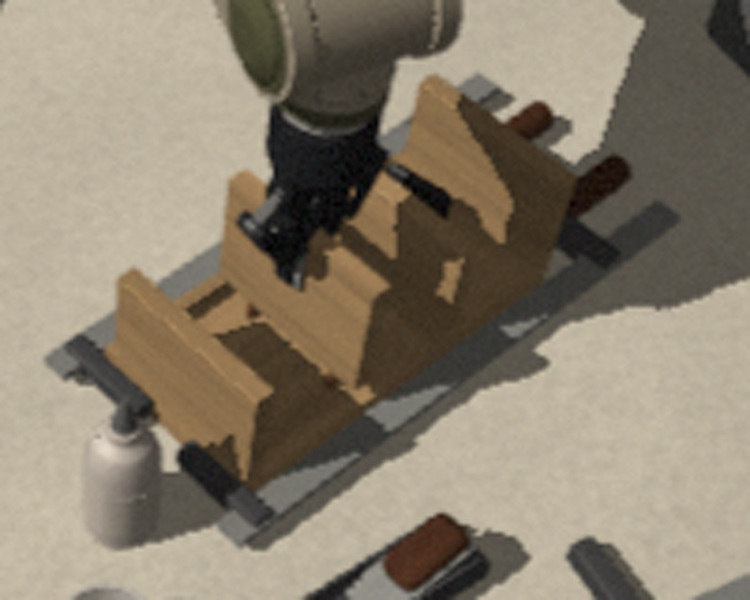

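View pics/w4.png

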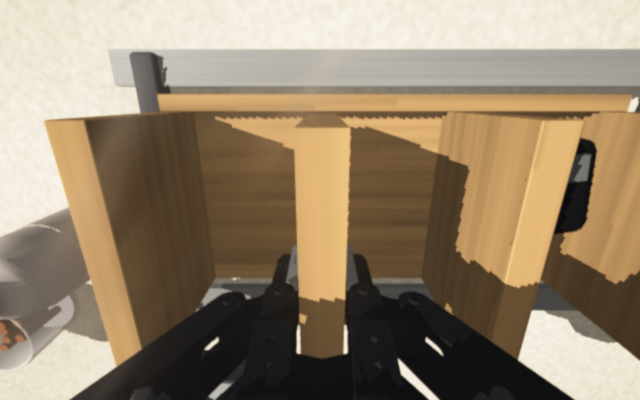

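The crop shows the divider hanging in the empty bay, parallel to the fitted one, with clear gaps all round and its foot above the dowel near (330,380). The wrist view has it centred at x≈322 between the bay walls. I'll lower it 1.5 mm and check its x with the wrist camera.

Emit:
jog_arm(
  targets=[
    [0, 0, 0.15, 0, 0, 0],
    [0, 0, 0.15, 0, 0, 0],
    [0, 0, 0.15, 0, 0, 0],
    [0, 0, 0.15, 0, 0, 0],
  ],
)

```text
time_s: 9.7
position: [0.5851, 0.1026, 0.1105]
tool_rot: [[-0.965, -0.261, 0.0], [-0.261, 0.965, -0.0], [-0.0, -0.0, -1.0]]
ft_force: [0.6, -0.2, -2.3]
grip_width: 0.0173
gripper_force: 62.2
```

```bash
python3 rel2.py; python3 - <<'E'
from h import *
im=env.get_image("wrist"); P=pts(im); a=np.radians(15.05); d=P[:,:2]-[.5726,.1505]
x=d@[np.cos(a),np.sin(a)]; y=d@[-np.sin(a),np.cos(a)]; z=P[:,2]
for c,h in((-.16,.128),(.05,.128),(-.05,.158)):
    m=(abs(y-c)<.014)&(abs(z-h)<.007)&(x<-.02); print(c,"x end",np.percentile(x[m],[1,5]).round(4),"y",np.percentile(y[m],[5,50,95]).round(4),"z",np.median(z[m]).round(4),m.sum())
s=env.observe(); print(s["position"],s["ft_force"],np.abs(s["qvel"]).max())
E
```

```text
t 9.7 tcp [0.5851 0.1026 0.1105] expected underside z 0.0475
scene side y -0.0589 plane y0 -0.0592 yaw 0.2 tilt -0.54 x [-0.0751  0.0756] zmin 0.0467 586
top few 19
-0.16 x end [-0.0751 -0.0733] y [-0.1669 -0.157  -0.1502] z 0.1273 6163
0.05 x end [-0.075  -0.0734] y [0.0411 0.0479 0.0577] z 0.1272 6021
-0.05 x end [-0.0751 -0.0734] y [-0.0592 -0.0513 -0.0431] z 0.1569 7861
[0.58516219 0.10259281 0.11052991] [-0.10673926  0.58395229 -1.82105843] 0.0792679272702802
```

```bash
python3 -c "
from rig import env
print(env.close_job())"
```

```text
the job is handed in; nothing more can be done
None
```

The matching divider is held steady and upright over the empty place, about 9–10 mm above the dowel tips and lined up with them to within about 1–2 mm. I saw no sign of it or the robot touching the box, clamps or anything else, and the job is handed in.

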